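# Test a plug-in card: seat it in the jig and hold the test slide at the mark

### The job

Take the taller of the two plug-in cards out of the wooden stand (leave the shorter one there), slide it upright all the way down into the slot of the grey test jig and let go of it, with the jig's black pull handle still home. Then pull the handle out against its spring until its thin steel pointer lies over the middle of the white rider on the scale rail, without shifting the rider. Finish while holding the handle there, the card still fully seated.

Things in the scene. Friction and masses are not known exactly. Their poses are not given: they have to be found in the camera images.
- card_center (a point): centre of the taller plug-in card: a pale upright flat slab 12 mm thick (its x), 80 mm wide (its y), 90 mm high (its z, up), about 0.14 kg; its top edge is 45 mm above this point. Both faces are alike and it may go into the jig either way round. It stands upright in either slot of the wooden stand.
- spare_center (a point): centre of the shorter card, 12 x 80 x 56 mm (x, y, z), same looks, in the other slot of the stand; its top edge is 28 mm above this point. It stays there.
- stand: fixed wooden card stand, origin under its centre: 140 mm (x) by 110 mm (y), 34 mm high. Two slots 70 mm apart along x, each 16 by 84 mm, floor 8 mm above the bench.
- slot (a point): centre of the mouth of the slot in the jig's top, 55 mm above the bench: 15 mm wide (x, pointing away from the handle), 83 mm long (y), z up, with a 3 mm lead-in chamfer, 43 mm deep. When fully seated, the card's centre is 2 mm above this point and its top edge 102 mm above the bench.
- jig: fixed grey test jig, same axes as the slot, origin on the bench under the slot's centre, turned up to 0.3 rad. A block from x = -100 to +40 mm, 130 mm wide in y, 55 mm high. Its handle slides along -x; the scale rail runs along -x beside the handle, at y = +50 mm.
- grip (a point): where to grip the black pull handle: an upright post 16 mm (x) by 32 mm (y), top 96 mm above the bench and 21 mm above this point, axes as the slot's. At home it stands 135 mm to the -x side of the slot, on a flat steel bar 24 to 36 mm above the bench.
- pull (a joint): travel of the handle in m: 0 home, grows as it is pulled out towards -x, stop at 0.085. The spring takes about 5.5 N at home and 1.1 N more per 10 mm; it goes home by itself when let go.
- pointer (a point): end of the thin steel pointer (3 mm wide in x) that sticks out of the foot of the handle towards +y, 32 mm above the bench; it moves with the handle. Axes as the slot's.
- mark (a point): the mark: top of the white rider, half-way along x, a block 12 mm wide (x) and 30 mm long (y), top 22 mm above the bench, on the dark scale rail (a screw head on its +y end stands 6 mm higher). It is 28 to 60 mm out from the pointer's home. At the mark the pointer's end is 10 mm straight above this point. The rider is a stiff friction fit (8 N).
There are look-alikes about, which are no part of the job. Leave any blue or pink look-alike of the part that bears card_center alone.

How it is judged:
On the way:
1. the taller card is seated in the jig's slot and let go, with the handle home (horizontal distance between card_center and slot below 0.005 m and z of card_center in the frame of slot below 0.006 m and angle between card_center's own z axis and vertical below 0.07 rad and angle between the x axis of card_center and the x axis of slot, either way round below 0.07 rad and not (contact force between card and the fingers above 0.1 N) and value of joint pull below 0.01 m), for 0.2 s.
At the end, for the whole second after the job is handed in: Fingers hold the handle still (over 2 N, under 10 mm/s), pointer within 6 mm of the rider's middle along the slide; card down in the slot (5 mm sideways, at most 6 mm above the mouth, 0.07 rad of upright and of the slot), arm not pressing on it (horizontal distance between card_center and slot below 0.005 m and z of card_center in the frame of slot below 0.006 m and angle between card_center's own z axis and vertical below 0.07 rad and angle between the x axis of card_center and the x axis of slot, either way round below 0.07 rad and x of pointer in the frame of mark between -0.006 and 0.006 m and contact force between pull and the fingers above 2 N and velocity of joint pull between -0.01 and 0.01 m/s and not (contact force between card and the arm above 0.5 N)); the arm keeps its last pose, push and grip.
It fails at once if the rider is moved by more than 4 mm (distance of mark from where it was at the start of the episode above 0.004 m).
It fails at once if the shorter card is moved by more than 25 mm (taken out or knocked about) (distance of spare_center from where it was at the start of the episode above 0.025 m).
It also fails if it takes over 58 s, if anything falls off the work surface, if the arm or the gripper's body presses on something with over 40 N, if the wrist force passes 120 N, or if a joint passes its speed limit or range.

### The arm

A 6-joint arm with a two-finger parallel gripper is mounted at the origin on the work surface. World frame = base frame: x ahead of the robot, y to its left, z up, the work surface at z = 0. Lengths are in m, angles in rad, forces in N, time in s.
With the tool pointing down it reaches from about 0.35 to 0.975 m from the base axis. Payload 17.4 kg.
Tool frame: the origin (TCP) lies on the centre line of the jaws, within the pads' length; the fingertips stand 8 mm ahead of it and the grasp point (between the pads) lies 11 mm behind it; z points along the fingers, y is the direction in which the jaws open and shut (so a half turn about z gives the same grasp; the last joint's range is limited). The gripper opens to 85 mm and grips with 20 to 120 N. Pads are 22 mm wide; open, the fingers measure 114 mm over their backs; the gripper's body (76 mm by 85 mm) begins 54 mm behind the grasp point. The pads swing forward as they close: fully open they stand 13 mm farther back than shut.
Start: joints at [1.215, 0.116, 1.442, -0, 1.584, -0.038], TCP at [0.211, 0.641, 0.239] pointing down, gripper open.
Joint ranges: [-2.83, 2.83], [-0.83, 2.19], [0.07, 2.5], [-1.14, 4.28], [0.01, 3], [-2.97, 2.97]. Speed limits (rad/s): [1.89, 1.89, 2.22, 3.14, 3.14, 3.14].

### API

Orientations are given as a unit quaternion [w, x, y, z].
In Python, from bench import status, camera, calibration, arm, search_frame, pinpoint gives the robot as it stands.
- The arm moves only by the tool arm_command, never from a script. Its argument "motion" is a list of rows, each a list of 3 entries, a list of its own where there are three numbers: the shift along the tool's x, y, z in units of 25 mm (1.0 is 25 mm), then the turn about the tool's z in units of 6 degrees (1.0 is 6 degrees), then the finger opening in mm, from 0 to 85.4. In form: [[[dx, dy, dz], spin, hand], ...]. A call has 1 to 8 rows; each row is the pose to reach, as a shift and turn from the pose commanded when the call began, along the tool's axes at that moment; what a row does not reach only later rows make up. A row lasts 1/10 s, in which the tool goes at most 50 mm and 8.59 degrees, less where a joint would pass 70% of its speed; a pose out of reach is approached as far as the arm can. A call with a gripper value outside its range is refused whole. The fingers move at their own pace and stop on an object; "newtons" is the grip in N (left out, the last holds). Time passes only in rows, so rows that repeat a pose let the fingers close. It gives the time, the measured TCP pose, the force and the opening at its end, in the units of the state.
- status.observe(): the state, without advancing time (a new reading comes with each control period).
- camera(name): name is "scene" or "top" or "wrist"; returns the picture (384x512x3 uint8, red, green, blue); there is no depth.
- calibration(name): a dict with "camera_matrix" (3x3 intrinsics, pixels), "position" and "attitude" of the camera in the world. Camera axes: x right, y down, z forward; pixel columns grow to the right and rows downward; lengths in m; the calibration is good to about 2 mm. A picture is of the moment at which its call begins: read the wrist's pose just before it. calibration takes no time and is no camera call; for the wrist camera it gives the pose at the moment of the call.
- arm.close_job(): hands the job in, once; it reports no verdict.
Trained networks look in the newest picture that a camera, given by its name, has taken for a name from the list of things; names that differ only in an ending like _2 or _b are one class to them, and where a whole thing is asked for, a point or a joint stands for the part that bears it (a point fixed in the world has none). Each returns a list of dicts, best first, with "p" (0 to 1); they miss things now and then, are a little off and sometimes report something else, mostly with a low value. They report only what shows in the picture. A call takes as long as a camera call. They do not tell look-alikes from the thing itself.
- search_frame(camera, thing): "box" ([centre column, centre row, width, height] as shares, 0 to 1, of the picture: columns of its width, rows of its height, round what is visible of it).
- pinpoint(camera, thing): "point" ([row, column] as shares, 0 to 1, of the picture: columns of its width, rows of its height: a listed point, or the origin of a listed thing).
The state is a dict: "time": time; "joint_pos": joint angles; "dq": joint speeds; "joint_efforts": joint torques, N m; "eef_pos": TCP position; "ee_rot": TCP orientation; "contact_force": force on the tool from outside, world axes, zero at the start; "ft_torque": the same for the moment, N m; "finger_gap": opening from 0.0 (shut) to 1.0 (fully open).
Only numpy, scipy, OpenCV 4.12 (cv2) and the standard library are available. Lean on these libraries where they do the work, as an engineer would, in place of code of your own. Each camera call takes 0.05 s, during which the arm holds its last target.

## Working session

There is one attempt and no reset: what is moved stays moved. The work goes in short steps, Python scripts to look and compute and a tool call to move; the robot and the scene stay as the last step left them, time stands still between calls to the robot, and variables do not carry over. Pictures are saved under pics/ and viewed, and the job is handed in when it is done.

Besides the shell and the picture viewer there is one more tool, called after "Request:" as name(argument=value, ...) on one line, values as JSON. arm_command: Moves the arm, as the interface text tells. Its arguments: {"type":"object","properties":{"motion":{"type":"array","items":{"type":"array"}},"newtons":{"type":"number"}},"required":["motion"]}

```bash
ls; mkdir -p pics
python3 - <<'E'
from bench import status,camera,calibration
import cv2
print(status.observe())
for n in("scene","top","wrist"):
    c=calibration(n);print(n,c)
    cv2.imwrite(f"pics/{n}0.png",camera(n)[:,:,::-1])
E
```

```text
pics
{'time': 0.0, 'joint_pos': array([ 1.21516411e+00,  1.16476557e-01,  1.44225960e+00, -7.14163524e-06,
        1.58400234e+00, -3.77951704e-02]), 'dq': array([-1.27893339e-03, -3.46276370e-05,  2.20296402e-04,  3.46506496e-06,
        4.25355539e-04,  1.01785404e-03]), 'joint_efforts': array([-1.54821566e-03, -7.31985211e+01, -6.32489061e+01, -1.73836470e-04,
        6.06739035e-03, -4.17241921e-07]), 'eef_pos': array([0.21089027, 0.64101944, 0.23857204]), 'ee_rot': array([-1.08474163e-04,  1.58250467e-01,  9.87398836e-01, -5.62568991e-04]), 'contact_force': array([-0.1732958 , -0.76630092,  0.11058427]), 'ft_torque': array([-0.01485509, -0.02132435,  0.00979972]), 'finger_gap': 0.999650924216499}
scene {'camera_matrix': array([[353.55145702,   0.        , 257.58638299],
       [  0.        , 353.55145702, 193.88978641],
       [  0.        ,   0.        ,   1.        ]]), 'position': array([0.94954156, 0.09375738, 0.62372018]), 'attitude': array([-0.22388588,  0.66982308,  0.66753491, -0.23581623])}
top {'camera_matrix': array([[495.80590668,   0.        , 259.86765845],
       [  0.        , 495.80590668, 198.03476234],
       [  0.        ,   0.        ,   1.        ]]), 'position': array([0.34153326, 0.08627132, 1.00392095]), 'attitude': array([-0.06548994,  0.70725171, -0.70129093,  0.06080395])}
wrist {'camera_matrix': array([[269.90721566,   0.        , 251.72827992],
       [  0.        , 269.90721566, 190.70594162],
       [  0.        ,   0.        ,   1.        ]]), 'position': array([0.13663843, 0.6640772 , 0.37338747]), 'attitude': array([0.12307876, 0.80047081, 0.57986547, 0.08862362])}
```

View pics/scene0.png

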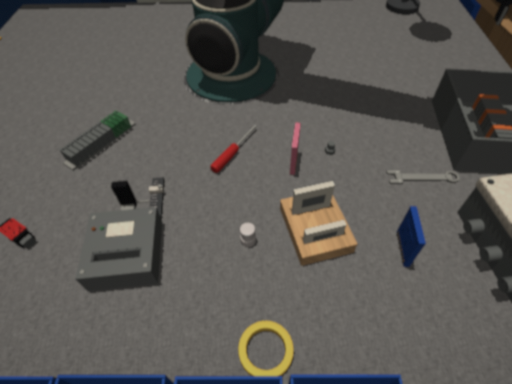

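View pics/top0.png

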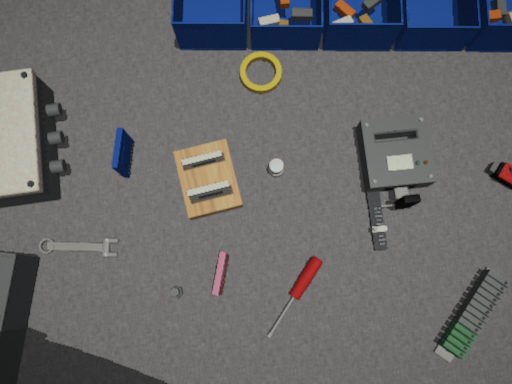

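View pics/wrist0.png

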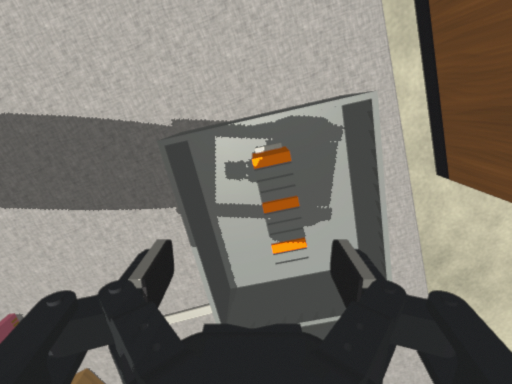

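Scene/top: the stand is at top-image (208,178), with the tall card in the slot nearer the robot (209,189) and the short one at (202,158). The jig is at (397,153), the handle at (405,201) and the white rider at (379,229). Next I'll measure them.

```bash
cat > h.py <<'E'
import numpy as np, cv2
from scipy.spatial.transform import Rotation as R
from bench import status,camera,calibration,search_frame,pinpoint
def rot(q): return R.from_quat([q[1],q[2],q[3],q[0]])
def ray(cal,uv):
    K=cal["camera_matrix"];d=np.linalg.solve(K,[uv[0],uv[1],1.]);return cal["position"],rot(cal["attitude"]).apply(d)
def onz(cal,uv,z):
    p,d=ray(cal,uv);return p+d*(z-p[2])/d[2]
def proj(cal,P):
    q=rot(cal["attitude"]).inv().apply(np.atleast_2d(P)-cal["position"]);u=q@cal["camera_matrix"].T;return u[:,:2]/u[:,2:]
def tri(rays):
    A=0;b=0
    for p,d in rays:
        d=d/np.linalg.norm(d);M=np.eye(3)-np.outer(d,d);A=A+M;b=b+M@p
    x=np.linalg.solve(A,b);return x
E
python3 - <<'E'
from h import *
Z=dict(card_center=.053,spare_center=.036,stand=0,slot=.055,jig=0,grip=.075,pointer=.032,mark=.022)
for n in("scene","top"):
    c=calibration(n);im=camera(n)
    for t in Z:
        for r in pinpoint(n,t)[:3]:
            v,u=r["point"];u*=512;v*=384
            print(n,t,round(r["p"],2),round(u,1),round(v,1),onz(c,(u,v),Z[t]).round(4))
for n,b in(("scene",(60,160,190,300)),("top",(340,100,440,260)),("top",(160,130,260,225)),("scene",(270,170,370,270))):
    im=camera(n)[b[1]:b[3],b[0]:b[2]];k=600//max(im.shape[:2])
    cv2.imwrite(f"pics/z_{n}{b[0]}.png",cv2.resize(im,None,fx=k,fy=k,interpolation=2)[:,:,::-1])
E
```

```text
scene card_center 0.82 311.9 199.4 [0.5199 0.1925 0.053 ]
scene card_center 0.73 408.4 237.2 [0.6093 0.3628 0.053 ]
scene card_center 0.55 292.4 148.9 [0.3761 0.1616 0.053 ]
scene spare_center 0.64 322.6 232.3 [0.5869 0.2088 0.036 ]
scene stand 0.73 313.7 227.1 [0.552  0.1988 0.    ]
scene slot 0.59 114.4 254.8 [ 0.6432 -0.1762  0.055 ]
scene jig 0.69 124.0 268.2 [ 0.6428 -0.1762  0.    ]
scene grip 0.76 122.9 189.8 [ 0.5084 -0.1865  0.075 ]
scene pointer 0.56 148.7 199.7 [ 0.5013 -0.1471  0.032 ]
scene mark 0.48 151.6 188.5 [ 0.4628 -0.1507  0.022 ]
top card_center 0.96 212.2 196.3 [0.5161 0.1864 0.053 ]
top card_center 0.95 122.9 153.5 [0.6011 0.366  0.053 ]
top card_center 0.84 220.1 273.8 [0.3667 0.1675 0.053 ]
top spare_center 0.56 204.0 159.7 [0.594  0.2067 0.036 ]
top stand 0.88 211.0 180.9 [0.5583 0.1954 0.    ]
top slot 0.98 392.3 133.7 [ 0.6451 -0.1688  0.055 ]
top jig 0.57 386.6 142.5 [ 0.6434 -0.1709  0.    ]
top grip 0.61 405.8 202.3 [ 0.5034 -0.1838  0.075 ]
top pointer 0.73 378.5 206.7 [ 0.5016 -0.1419  0.032 ]
top mark 0.64 382.6 227.0 [ 0.4625 -0.151   0.022 ]
```

View pics/z_top340.png

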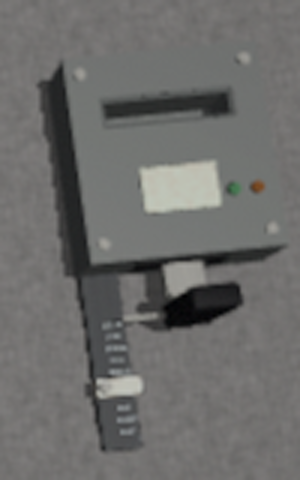

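View pics/z_top160.png

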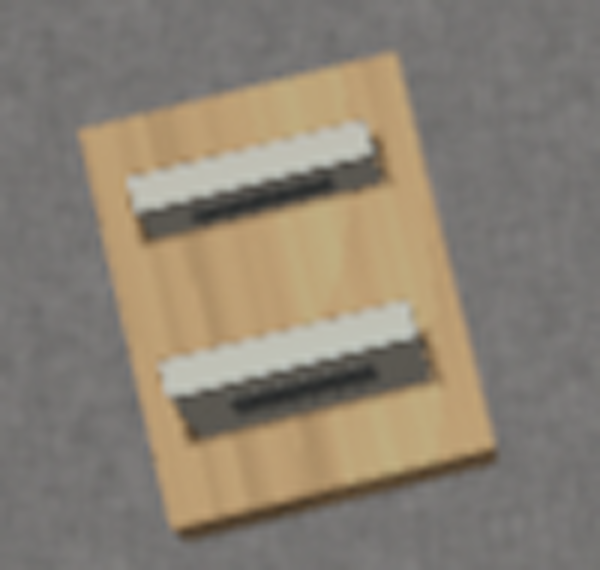

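View pics/z_scene60.png

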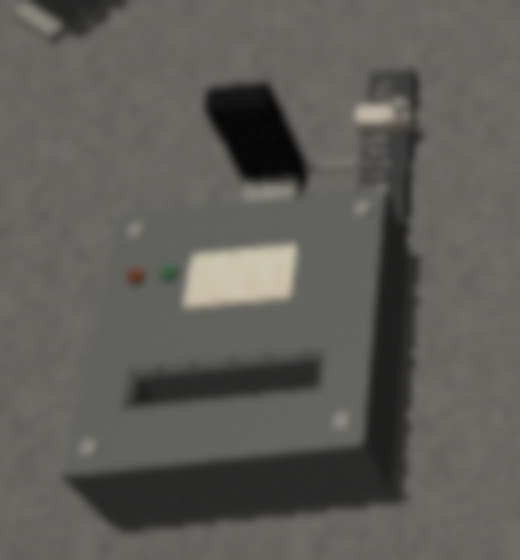

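View pics/z_scene270.png

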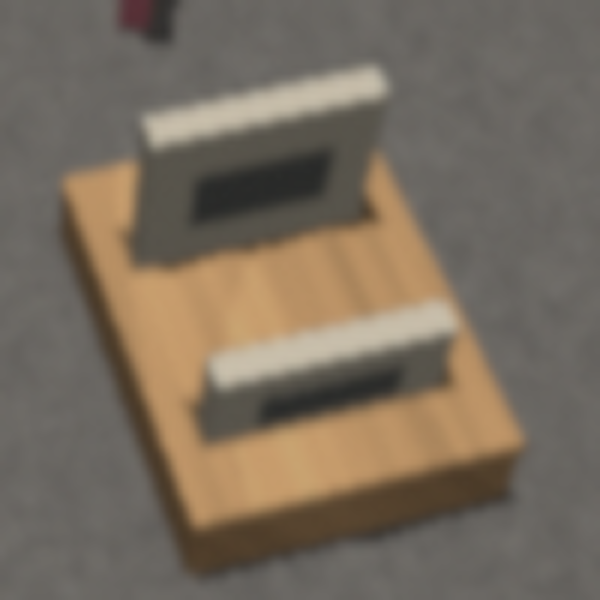

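```bash
cat > m.py <<'E'
from h import *
def P(n,pts,k,b,z):
    c=calibration(n);return np.array([onz(c,((x+.5)/k-.5+b[0],(y+.5)/k-.5+b[1]),z)[:2] for x,y in pts])
def rep(name,Q):
    s=np.linalg.norm(np.roll(Q,-1,0)-Q,axis=1)
    l=(Q[0]-Q[1])+(Q[3]-Q[2]) # left->right in top
    print(name,Q.mean(0).round(4),"sides",s.round(4),"yaw",np.arctan2(-l[0],l[1]).round(4), "yaw2", [(-np.arctan2((a)[0],a[1])).round(3) for a in (Q[0]-Q[1],Q[3]-Q[2])])
top=(340,100)
rep("jig",P("top",[(62,64),(268,42),(286,246),(80,272)],3,top,.055))
rep("slot",P("top",[(102,100),(232,88),(235,114),(106,127)],3,top,.055))
rep("card",P("top",[(160,362),(410,300),(418,333),(170,398)],6,(160,130),.098))
rep("spare",P("top",[(128,178),(365,120),(376,152),(138,210)],6,(160,130),.064))
rep("stand",P("top",[(80,130),(400,52),(496,455),(176,530)],6,(160,130),.034))
E
python3 m.py
python3 - <<'E'
from m import *
print('scene')
def q(n,pts,k,b,z):rep(n,P("scene",[pts[i] for i in (0,1,2,3)],k,b,z))
q("card",[(390,96),(152,150),(142,120),(378,66)],6,(270,170),.098)
k=4
q("jig",[(363,442),(66,476),(125,212),(388,188)],k,(60,160),.055)
q("slot",[(321,386),(125,408),(132,372),(324,352)],k,(60,160),.055)
E
```

```text
jig [ 0.6092 -0.178 ] sides [0.1387 0.1393 0.1356 0.1414] yaw 0.1265 yaw2 [np.float64(0.118), np.float64(0.135)]
slot [ 0.6417 -0.1759] sides [0.0869 0.018  0.086  0.0187] yaw 0.1069 yaw2 [np.float64(0.103), np.float64(0.111)]
card [0.5243 0.1902] sides [0.0799 0.0108 0.0794 0.0119] yaw 0.2634 yaw2 [np.float64(0.257), np.float64(0.27)]
spare [0.592  0.2081] sides [0.0794 0.0114 0.0796 0.0113] yaw 0.2554 yaw2 [np.float64(0.256), np.float64(0.255)]
stand [0.5573 0.1988] sides [0.1111 0.1424 0.1081 0.1409] yaw 0.2488 yaw2 [np.float64(0.256), np.float64(0.242)]
jig [ 0.6092 -0.178 ] sides [0.1387 0.1393 0.1356 0.1414] yaw 0.1265 yaw2 [np.float64(0.118), np.float64(0.135)]
slot [ 0.6417 -0.1759] sides [0.0869 0.018  0.086  0.0187] yaw 0.1069 yaw2 [np.float64(0.103), np.float64(0.111)]
card [0.5243 0.1902] sides [0.0799 0.0108 0.0794 0.0119] yaw 0.2634 yaw2 [np.float64(0.257), np.float64(0.27)]
spare [0.592  0.2081] sides [0.0794 0.0114 0.0796 0.0113] yaw 0.2554 yaw2 [np.float64(0.256), np.float64(0.255)]
stand [0.5573 0.1988] sides [0.1111 0.1424 0.1081 0.1409] yaw 0.2488 yaw2 [np.float64(0.256), np.float64(0.242)]
scene
card [0.5254 0.1913] sides [0.0798 0.0123 0.0801 0.0127] yaw 0.268 yaw2 [np.float64(0.266), np.float64(0.27)]
jig [ 0.6122 -0.1754] sides [0.1274 0.1404 0.129  0.1383] yaw 0.112 yaw2 [np.float64(0.12), np.float64(0.104)]
slot [ 0.6426 -0.1733] sides [0.0867 0.0182 0.0865 0.0176] yaw 0.1166 yaw2 [np.float64(0.12), np.float64(0.113)]
```

```bash
cat >> h.py <<'E'
def goto(x,y,z,yang):
    "yang: world angle of tool y axis"
    s=status.observe();r=rot(s["ee_rot"]);d=r.inv().apply(np.array([x,y,z])-s["eef_pos"])/.025
    ty=r.apply([0,1,0]);a=np.arctan2(ty[1],ty[0]);da=(yang-a+np.pi)%(2*np.pi)-np.pi
    print("t",round(s["time"],2),"pos",s["eef_pos"].round(4),"yang",round(a,4),"gap",round(float(s["finger_gap"]),3),"F",s["contact_force"].round(2),"tilt",r.apply([0,0,1]).round(4))
    print("shift",d.round(3),"spin",round(-np.degrees(da)/6,3),"q",s["joint_pos"].round(2))
E
python3 -c "
from h import *
goto(.525,.191,.2,.26)"
```

```text
t 1.25 pos [0.2109 0.6412 0.2393] yang 1.253 gap 0.996 F [-0.85  0.3   0.29] tilt [-0. -0. -1.]
shift [-17.561 -13.18    1.572] spin 9.482 q [ 1.22  0.12  1.44 -0.    1.58 -0.04]
```

Request:
arm_command(motion=[[[-1.7,-1.3,0],1.0,70],[[-3.4,-2.6,0],2.0,70],[[-5.1,-3.9,0],3.0,70],[[-6.8,-5.2,0],4.0,70],[[-8.5,-6.4,0.2],5.0,70],[[-10.2,-7.7,0.4],6.0,70],[[-11.9,-9,0.6],7.0,70],[[-13.5,-10.2,0.8],8.0,70]])

```text
time: 2.05
eef_pos: [0.439, 0.3112, 0.2218]
ee_rot: [0.0, 0.548, 0.837, 0.0]
contact_force: [1.0, 0.6, 0.8]
finger_gap: 0.821
```

```bash
python3 -c "
from h import *
goto(.525,.191,.2,.26)"
```

```text
t 2.05 pos [0.439  0.3112 0.2218] yang 0.4111 gap 0.821 F [0.99 0.63 0.85] tilt [ 7.e-04  4.e-04 -1.e+00]
shift [-5.783  1.23   0.872] spin 1.443 q [ 0.57 -0.18  1.76 -0.    1.56  0.16]
```

Request:
arm_command(motion=[[[-1.5,0.3,0.2],0.5,60],[[-3,0.7,0.5],1.0,60],[[-4,1,0.8],1.4,60],[[-4,1,0.8],1.4,60],[[-4,1,0.8],1.4,60]])

```text
time: 2.55
eef_pos: [0.5016, 0.2314, 0.2015]
ee_rot: [-0.0, 0.606, 0.795, -0.0]
contact_force: [0.4, 0.4, 0.3]
finger_gap: 0.704
```

```bash
python3 -c "
from h import *
im=camera('wrist');cv2.imwrite('pics/w1.png',im[:,:,::-1])
goto(.525,.191,.2,.26)
c=calibration('wrist')
for t,z in (('card_center',.053),('spare_center',.036)):
  for r in pinpoint('wrist',t)[:2]:
    v,u=r['point'];print(t,r['p'],u*512,v*384,onz(c,(u*512,v*384),z))
"
```

```text
t 2.6 pos [0.5013 0.2319 0.2019] yang 0.269 gap 0.703 F [-0.43 -0.16  0.13] tilt [ 0.e+00  3.e-04 -1.e+00]
shift [-1.83   0.479  0.074] spin 0.086 q [ 0.39 -0.14  1.76  0.    1.53  0.12]
card_center 0.95 263.2192 218.91840000000002 [0.52484165 0.18999072 0.053     ]
card_center 0.72 129.3824 200.1024 [0.37488508 0.17210442 0.053     ]
```

View pics/w1.png

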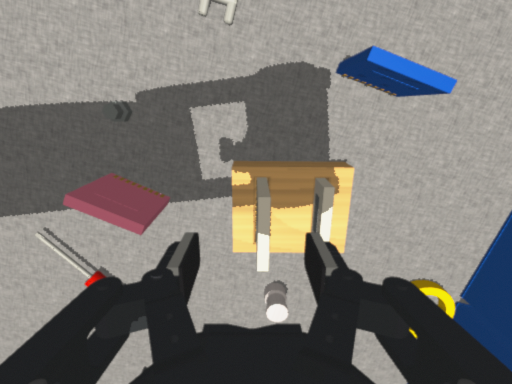

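The wrist view agrees: the tall card's top edge runs down (264,180–270), parallel to the jaws' axis. Its centre is at (0.525,0.190).

Request:
arm_command(motion=[[[-0.9,0.25,0],0.1,60],[[-1.83,0.48,0.2],0.1,60],[[-1.83,0.48,1.2],0.1,60],[[-1.83,0.48,2.4],0.1,60],[[-1.83,0.48,3.5],0.1,60],[[-1.83,0.48,3.5],0.1,60],[[-1.83,0.48,3.5],0.1,60]])

```text
time: 3.4
eef_pos: [0.5251, 0.1914, 0.1151]
ee_rot: [0.0, 0.61, 0.793, 0.0]
contact_force: [0.4, 0.3, 1.3]
finger_gap: 0.705
```

```bash
python3 -c "
from h import *
im=camera('wrist');cv2.imwrite('pics/w2.png',im[:,:,::-1])
goto(.525,.190,.070,.26)
"
```

```text
t 3.45 pos [0.5256 0.1914 0.1159] yang 0.259 gap 0.701 F [0.05 0.42 0.82] tilt [ 1.6e-03  5.0e-04 -1.0e+00]
shift [-0.048 -0.04   1.837] spin -0.009 q [ 0.3  -0.08  1.84  0.    1.38  0.04]
```

View pics/w2.png

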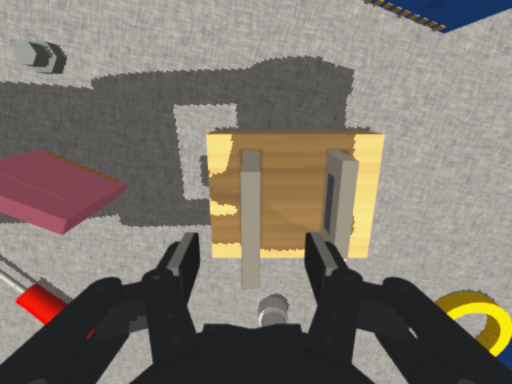

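Request:
arm_command(motion=[[[-0.05,-0.04,0.9],0,60],[[-0.05,-0.04,1.84],0,60],[[-0.05,-0.04,1.84],0,60],[[-0.05,-0.04,1.84],0,60]])

```text
time: 3.85
eef_pos: [0.5251, 0.1896, 0.0699]
ee_rot: [0.0, 0.61, 0.792, 0.001]
contact_force: [0.6, 0.2, 1.0]
finger_gap: 0.702
```

Request:
arm_command(motion=[[[0,0,0],0,0],[[0,0,0],0,0],[[0,0,0],0,0],[[0,0,0],0,0],[[0,0,0],0,0],[[0,0,0],0,0],[[0,0,0],0,0],[[0,0,0],0,0]], newtons=40)

```text
time: 4.65
eef_pos: [0.5249, 0.1894, 0.069]
ee_rot: [0.0, 0.61, 0.792, 0.0]
contact_force: [-1.9, 0.7, 7.3]
finger_gap: 0.134
```

```bash
python3 -c "
from h import *
im=camera('wrist');cv2.imwrite('pics/w3.png',im[:,:,::-1])
goto(.525,.190,.22,.26)
"
```

```text
t 4.7 pos [0.5249 0.1894 0.069 ] yang 0.2582 gap 0.131 F [-1.46 -0.5   5.99] tilt [ 1.1e-03  4.0e-04 -1.0e+00]
shift [ 0.024  0.016 -6.04 ] spin -0.018 q [ 0.3  -0.04  1.88  0.    1.3   0.04]
```

View pics/w3.png

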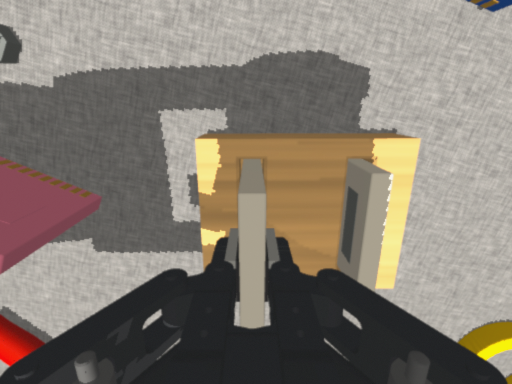

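Request:
arm_command(motion=[[[0,0,-1],0,0],[[0,0,-2.5],0,0],[[0,0,-4],0,0],[[0,0,-5.5],0,0],[[0,0,-5.5],0,0],[[0,0,-5.5],0,0]])

```text
time: 5.3
eef_pos: [0.5247, 0.1893, 0.2059]
ee_rot: [0.0, 0.61, 0.792, 0.0]
contact_force: [-0.2, -0.5, -1.9]
finger_gap: 0.13
```

```bash
python3 -c "
from h import *
im=camera('wrist');cv2.imwrite('pics/w4.png',im[:,:,::-1])
goto(.6425,-.1735,.20,.112)
cv2.imwrite('pics/s4.png',camera('scene')[:,:,::-1])
"
```

```text
t 5.35 pos [0.5243 0.1892 0.2047] yang 0.2582 gap 0.136 F [ 0.25 -0.06 -1.46] tilt [-1.e-03 -3.e-04 -1.e+00]
shift [-15.233   0.87    0.187] spin 1.396 q [ 0.3  -0.13  1.74  0.    1.53  0.04]
```

View pics/w4.png

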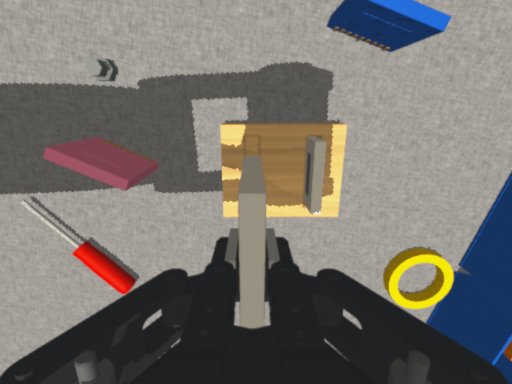

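View pics/s4.png

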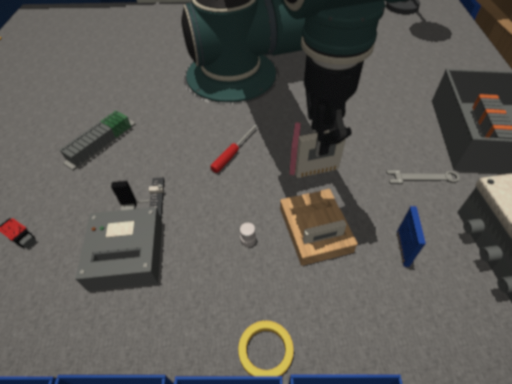

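```bash
python3 -c "
from h import *
im=cv2.imread('pics/w4.png')
cv2.imwrite('pics/w4c.png',cv2.resize(im[140:340,200:310],None,fx=3,fy=3,interpolation=2))
c=calibration('wrist')
s=status.observe();r=rot(s['ee_rot'])
def tool(u,v,z):
    return r.inv().apply(onz(c,(u,v),s['eef_pos'][2]+z)-s['eef_pos'])*1000
for uv in ((252,192),(252,327)): print(tool(*uv,.029).round(1))
# bottom far edge
print(tool(252,155,-.061).round(1))
"
```

```text
[ 42.3  -1.5 -29. ]
[-26.9  -1.5 -29. ]
[41.9 -1.4 61. ]
```

View pics/w4c.png

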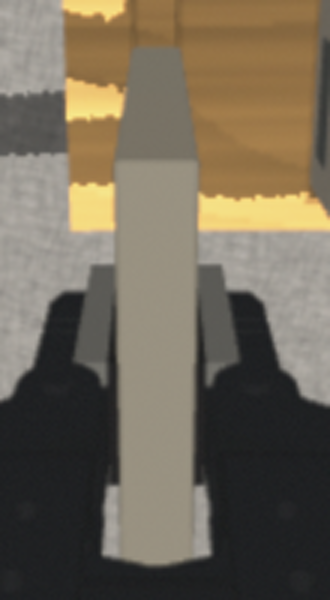

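```bash
python3 -c "
from h import *
goto(.654,-.273,.20,.112)
"
```

```text
t 5.4 pos [0.5241 0.1891 0.2041] yang 0.2581 gap 0.137 F [-0.76  0.3  -1.13] tilt [-2.e-03 -6.e-04 -1.e+00]
shift [-19.198   0.307   0.164] spin 1.395 q [ 0.3  -0.13  1.74 -0.    1.53  0.04]
```

Request:
arm_command(motion=[[[-1.5,0,0],0.2,0],[[-3.3,0,0],0.4,0],[[-5.1,0,0],0.6,0],[[-6.9,0,0],0.8,0],[[-8.7,0,0],1.0,0],[[-10.5,0.1,0],1.2,0],[[-12.3,0.1,0],1.4,0],[[-14,0.2,0],1.4,0]])

```text
time: 6.2
eef_pos: [0.6184, -0.1499, 0.2038]
ee_rot: [-0.001, 0.667, 0.745, -0.001]
contact_force: [0.3, 0.9, -0.9]
finger_gap: 0.137
```

Request:
arm_command(motion=[[[-1.6,0,0],0,0],[[-3.2,0,0],0,0],[[-4.4,0,0],0,0],[[-4.4,0,0],0,0],[[-4.4,0,0],0,0]])

```text
time: 6.7
eef_pos: [0.6305, -0.2574, 0.2037]
ee_rot: [-0.001, 0.667, 0.745, -0.0]
contact_force: [0.3, 0.3, -1.4]
finger_gap: 0.139
```

```bash
python3 -c "
from h import *
im=camera('wrist');cv2.imwrite('pics/w5.png',im[:,:,::-1])
c=calibration('wrist')
goto(.6425,-.1735,.20,.112)
for t,z in (('slot',.055),('jig',0),('grip',.075),('pointer',.032),('mark',.022),('card_center',.14)):
  for r in pinpoint('wrist',t)[:2]:
    v,u=r['point'];print(t,round(r['p'],2),round(u*512,1),round(v*384,1),onz(c,(u*512,v*384),z).round(4))
"
```

```text
t 6.75 pos [ 0.6306 -0.2567  0.2042] yang 0.1114 gap 0.134 F [-0.34  0.16 -1.63] tilt [-0.0019  0.0011 -1.    ]
shift [3.255 0.842 0.17 ] spin -0.006 q [-0.42  0.14  1.47  0.    1.53 -0.54]
slot 0.55 274.4 99.2 [ 0.6421 -0.1725  0.055 ]
jig 0.6 268.8 101.1 [ 0.6399 -0.1736  0.    ]
grip 0.83 127.5 98.1 [ 0.5053 -0.1875  0.075 ]
pointer 0.95 140.4 57.6 [ 0.5007 -0.1469  0.032 ]
mark 0.8 101.5 55.9 [ 0.4556 -0.1488  0.022 ]
```

View pics/w5.png

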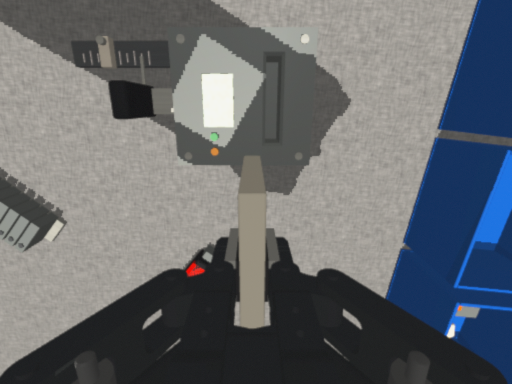

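```bash
python3 -c "
from h import *
im=cv2.imread('pics/w5.png')
a=cv2.resize(im[20:170,160:320],None,fx=3.5,fy=3.5,interpolation=2)
cv2.imwrite('pics/w5c.png',np.clip(a.astype(float)*2.2,0,255).astype('uint8'))
"
```

```text
(no output)
```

View pics/w5c.png

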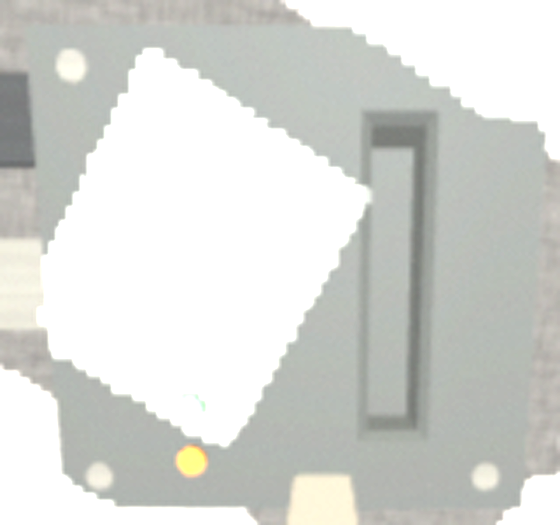

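```bash
python3 -c "
from h import *
c=calibration('wrist');s=status.observe();r=rot(s['ee_rot'])
Q=np.array([onz(c,((x+.5)/3.5-.5+160,(y+.5)/3.5-.5+20),.055) for x,y in ((362,110),(437,110),(427,438),(358,438))])
print(Q.mean(0), np.linalg.norm(np.roll(Q,-1,0)-Q,axis=1))
for a,b in((0,3),(1,2)):
  d=Q[a]-Q[b];print(np.arctan2(-d[0],d[1]))
for a,b in((1,0),(2,3)):
  d=Q[a]-Q[b];print(np.arctan2(d[1],d[0]))
print('tool mm',(r.inv().apply(Q.mean(0)-s['eef_pos'])*1000).round(1))
"
```

```text
[ 0.64137661 -0.17356986  0.055     ] [0.02043864 0.08893771 0.02075058 0.08893526]
0.11219536042360588
0.11570279681691958
0.11318446236878626
0.11307801748266488
tool mm [ 81.2  19.5 150.8]
```

Request:
arm_command(motion=[[[1.2,0.3,0],0,0],[[2.4,0.6,0.5],0,0],[[3.17,0.84,1.2],0,0],[[3.17,0.84,2],0,0],[[3.17,0.84,2.9],0,0],[[3.17,0.84,2.9],0,0],[[3.17,0.84,2.9],0,0]])

```text
time: 7.75
eef_pos: [0.6429, -0.176, 0.133]
ee_rot: [-0.0, 0.667, 0.745, -0.0]
contact_force: [-0.5, -0.2, -1.1]
finger_gap: 0.131
```

```bash
python3 -c "
from h import *
for n in ('wrist','scene','top'):
  im=camera(n);cv2.imwrite(f'pics/{n}6.png',im[:,:,::-1])
im=cv2.imread('pics/scene6.png')[180:320,50:220];cv2.imwrite('pics/s6.png',cv2.resize(im,None,fx=4,fy=4,interpolation=2))
goto(.6428,-.1756,.073,.1135)
"
```

```text
t 7.9 pos [ 0.6435 -0.1763  0.1345] yang 0.1114 gap 0.136 F [ 0.29 -0.92 -1.54] tilt [ 1.6e-03 -6.0e-04 -1.0e+00]
shift [ 0.034 -0.028  2.46 ] spin -0.02 q [-0.31  0.14  1.58 -0.    1.41 -0.42]
```

View pics/s6.png

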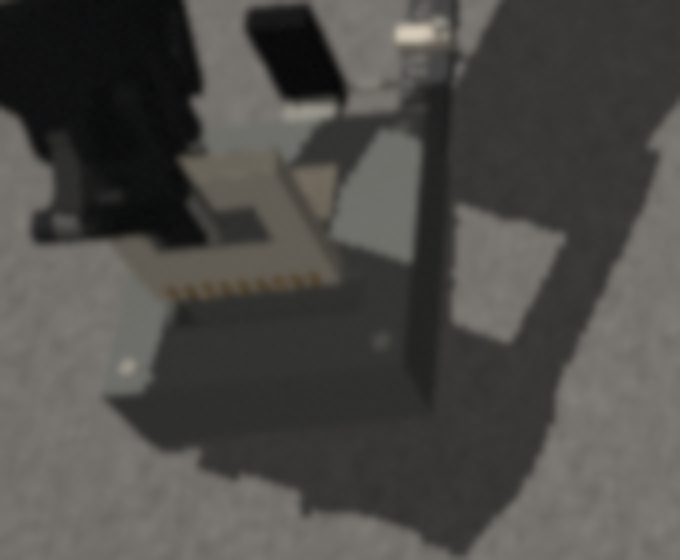

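View pics/wrist6.png

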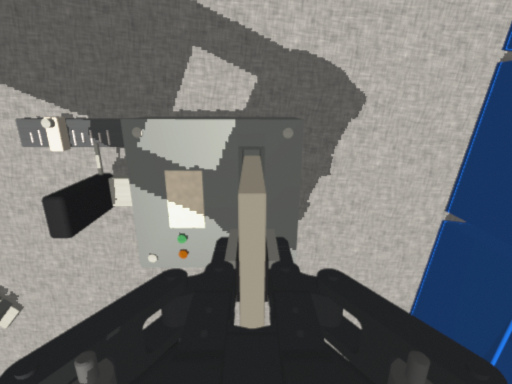

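The card's bottom edge lines up with the slot's far end in the wrist view, at about (251,152). Now I'll lower it in steps.

Request:
arm_command(motion=[[[0.03,0,0.5],0,0],[[0.03,0,0.9],0,0],[[0.03,0,1.2],0,0],[[0.03,0,1.2],0,0]])

```text
time: 8.3
eef_pos: [0.6423, -0.1752, 0.1012]
ee_rot: [-0.001, 0.667, 0.745, -0.0]
contact_force: [-0.6, 0.8, -1.2]
finger_gap: 0.135
```

Request:
arm_command(motion=[[[0,0,0.4],0,0],[[0,0,0.8],0,0],[[0,0,1.05],0,0],[[0,0,1.1],0,0],[[0,0,1.1],0,0]])

```text
time: 8.8
eef_pos: [0.6429, -0.1753, 0.0753]
ee_rot: [-0.0, 0.667, 0.745, -0.0]
contact_force: [0.9, 0.4, -1.1]
finger_gap: 0.136
```

```bash
python3 -c "
from h import *
for n in ('scene',):
  im=camera(n);cv2.imwrite(f'pics/{n}7.png',im[:,:,::-1])
im=cv2.imread('pics/scene7.png')[180:320,50:220];cv2.imwrite('pics/s7.png',cv2.resize(im,None,fx=4,fy=4,interpolation=2))
goto(.6428,-.1756,.073,.1135)
"
```

```text
t 8.85 pos [ 0.643  -0.1754  0.0758] yang 0.1115 gap 0.141 F [ 0.    0.51 -1.42] tilt [ 2.e-04 -1.e-04 -1.e+00]
shift [-0.008 -0.01   0.112] spin -0.019 q [-0.3   0.19  1.63 -0.    1.32 -0.42]
```

View pics/s7.png

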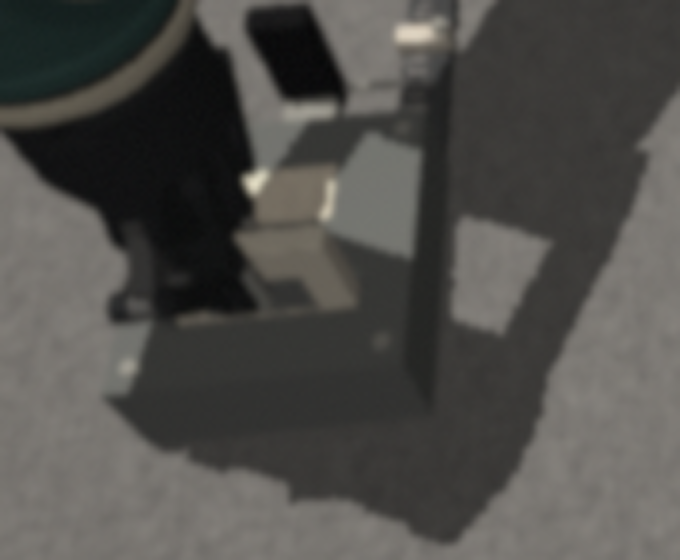

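Well in, with no contact force. I'll press it down the last few mm.

Request:
arm_command(motion=[[[0,0,0.1],0,0],[[0,0,0.2],0,0],[[0,0,0.2],0,0]])

```text
time: 9.15
eef_pos: [0.6437, -0.1755, 0.073]
ee_rot: [0.001, 0.667, 0.745, 0.001]
contact_force: [-5.5, 1.7, 17.1]
finger_gap: 0.134
```

It touched bottom at TCP z = 0.073, as predicted. Releasing now.

Request:
arm_command(motion=[[[0,0,-0.05],0,40],[[0,0,-0.05],0,40],[[0,0,-0.05],0,40],[[0,0,-0.05],0,40],[[0,0,-0.05],0,40],[[0,0,-0.05],0,40]])

```text
time: 9.75
eef_pos: [0.6429, -0.1753, 0.0717]
ee_rot: [-0.0, 0.667, 0.745, -0.0]
contact_force: [-1.1, 0.6, -0.4]
finger_gap: 0.465
```

Request:
arm_command(motion=[[[0,0,-1],0,40],[[0,0,-2.5],0,40],[[0,0,-4],0,40],[[0,0,-5],0,50],[[0,0,-5],0,50],[[0,0,-5],0,50]])

```text
time: 10.35
eef_pos: [0.643, -0.1753, 0.197]
ee_rot: [0.0, 0.667, 0.745, 0.0]
contact_force: [-0.2, -0.5, -0.6]
finger_gap: 0.585
```

```bash
python3 -c "
from h import *
for n in ('wrist','scene','top'):
  im=camera(n);cv2.imwrite(f'pics/{n}8.png',im[:,:,::-1])
im=cv2.imread('pics/scene8.png')[180:320,50:220];cv2.imwrite('pics/s8.png',cv2.resize(im,None,fx=4,fy=4,interpolation=2))
goto(.506,-.187,.2,.1135)
"
```

```text
t 10.5 pos [ 0.6425 -0.1752  0.1953] yang 0.1116 gap 0.587 F [-0.25  0.61 -0.76] tilt [-2.e-03  6.e-04 -1.e+00]
shift [ 0.139 -5.48  -0.177] spin -0.018 q [-0.3   0.11  1.52 -0.    1.51 -0.42]
```

View pics/s8.png

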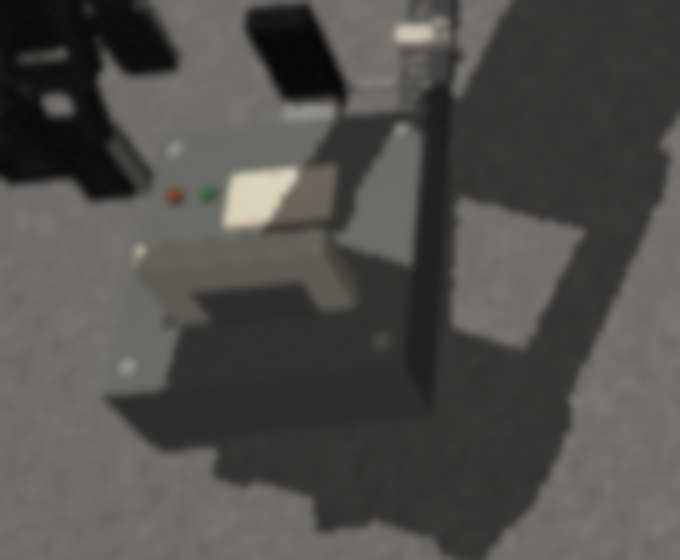

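View pics/wrist8.png

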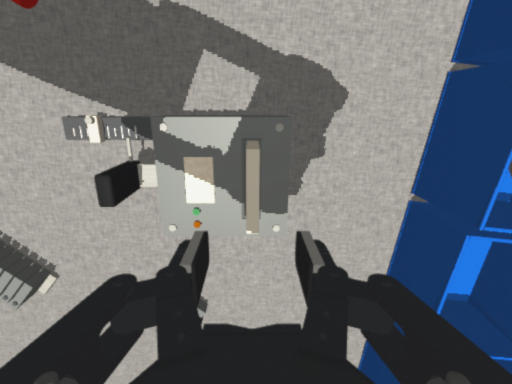

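```bash
python3 -c "
from h import *
c=calibration('scene')
R2=lambda a:np.array([[np.cos(a),-np.sin(a)],[np.sin(a),np.cos(a)]])
for z in (.102,.112):
  P=[[*(R2(.1135)@[x,y]+[.6426,-.1735]),z] for x,y in((.006,.04),(.006,-.04),(-.006,-.04),(-.006,.04))]
  print(z,((proj(c,P)-[50,180]+.5)*4-.5).round())
cw=calibration('wrist')
P[:]=[[*p[:2],.102] for p in P];print(proj(cw,P).round(1))
im=cv2.imread('pics/wrist8.png');cv2.imwrite('pics/w8c.png',cv2.resize(im[100:240,50:310],None,fx=3,fy=3,interpolation=2))
"
```

```text
0.102 [[322. 249.]
 [130. 269.]
 [136. 244.]
 [325. 225.]]
0.112 [[315. 237.]
 [121. 257.]
 [126. 232.]
 [318. 213.]]
[[261.1 148.3]
 [260.3 234.2]
 [247.4 234.2]
 [246.9 148.3]]
```

View pics/w8c.png

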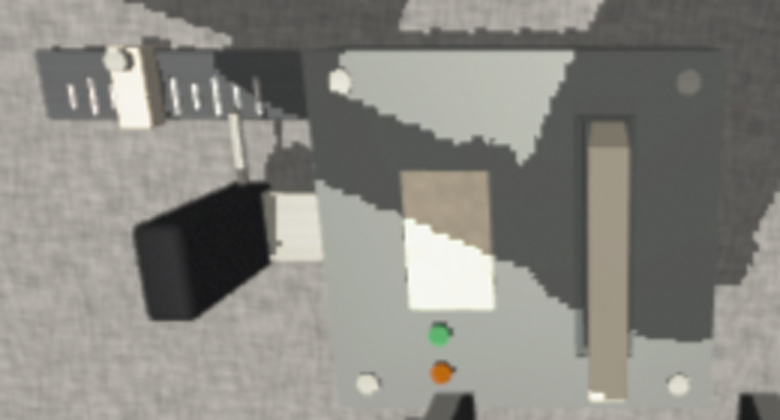

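```bash
python3 -c "
from h import *
goto(.5085,-.1888,.16,.1135)
"
```

```text
t 10.5 pos [ 0.6425 -0.1752  0.1953] yang 0.1116 gap 0.587 F [-0.25  0.61 -0.76] tilt [-2.e-03  6.e-04 -1.e+00]
shift [ 0.055 -5.386  1.422] spin -0.018 q [-0.3   0.11  1.52 -0.    1.51 -0.42]
```

Request:
arm_command(motion=[[[0,-1.5,0],0,50],[[0,-3,0],0,45],[[0.05,-4.5,0.5],0,45],[[0.05,-5.4,1.4],0,45],[[0.05,-5.4,1.4],0,45],[[0.05,-5.4,1.4],0,45]])

```text
time: 11.1
eef_pos: [0.5084, -0.1891, 0.1614]
ee_rot: [-0.0, 0.667, 0.745, -0.0]
contact_force: [-0.3, -0.3, 1.1]
finger_gap: 0.527
```

```bash
python3 -c "
from h import *
im=camera('wrist');cv2.imwrite('pics/w9.png',im[:,:,::-1])
c=calibration('wrist')
goto(.5085,-.1888,.065,.1135)
for t,z in (('grip',.075),('pointer',.032),('mark',.022)):
  for r in pinpoint('wrist',t)[:2]:
    v,u=r['point'];print(t,round(r['p'],2),round(u*512,1),round(v*384,1),onz(c,(u*512,v*384),z).round(4))
"
```

```text
t 11.15 pos [ 0.5091 -0.1892  0.1621] yang 0.1114 gap 0.529 F [-0.45  0.25  1.27] tilt [ 2.e-04  0.e+00 -1.e+00]
shift [ 0.017 -0.024  3.883] spin -0.02 q [-0.4  -0.14  1.82  0.    1.46 -0.51]
grip 0.66 253.0 196.1 [ 0.5086 -0.188   0.075 ]
pointer 0.81 254.0 141.5 [ 0.5051 -0.1466  0.032 ]
mark 0.97 209.0 136.3 [ 0.4598 -0.1477  0.022 ]
```

View pics/w9.png

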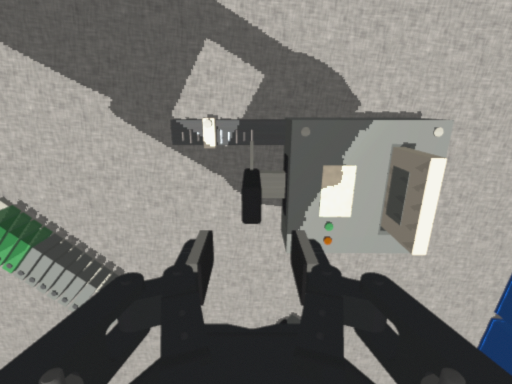

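```bash
python3 -c "
import cv2
im=cv2.imread('pics/w9.png');cv2.imwrite('pics/w9c.png',cv2.resize(im[105:235,165:295],None,fx=4.5,fy=4.5,interpolation=2))
"
```

```text
(no output)
```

View pics/w9c.png

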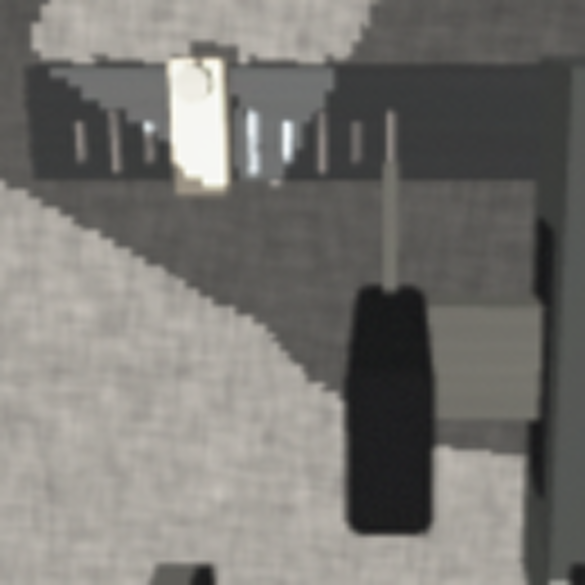

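```bash
python3 -c "
from h import *
c=calibration('wrist')
f=lambda x,y,z:onz(c,((x+.5)/4.5-.5+165,(y+.5)/4.5-.5+105),z)
ux=np.array([np.cos(.1135),np.sin(.1135),0])
p=f(390,170,.032)
for x in (171,197,224):
  m=f(x,120,.022); print(m.round(4),(m-p)@ux)
g=[f(349,520,.096),f(431,520,.096)];print(g,(np.mean(g,0)-p)@ux)
print(p)
"
```

```text
[ 0.4535 -0.1435  0.022 ] -0.04861553210391111
[ 0.4593 -0.1429  0.022 ] -0.04284404314772627
[ 0.4652 -0.1422  0.022 ] -0.03685041929805245
[array([ 0.50175762, -0.20243656,  0.096     ]), array([ 0.51639906, -0.20078331,  0.096     ])] -6.80458227593321e-06
[ 0.50294476 -0.14774176  0.032     ]
```

Request:
arm_command(motion=[[[0,0,0.5],0,32],[[0,0,1],0,32],[[0,0,1],0,32],[[0,0,2],0,32],[[0,0,3],0,32],[[0,0,3.85],0,32],[[0,0,3.85],0,32],[[0,0,3.85],0,32]])

```text
time: 12.1
eef_pos: [0.5087, -0.1892, 0.066]
ee_rot: [-0.0, 0.667, 0.745, -0.0]
contact_force: [-0.3, 1.1, 0.8]
finger_gap: 0.378
```

Request:
arm_command(motion=[[[0,0,0],0,0],[[0,0,0],0,0],[[0,0,0],0,0],[[0,0,0],0,0],[[0,0,0],0,0],[[0,0,0],0,0]], newtons=60)

```text
time: 12.7
eef_pos: [0.508, -0.1895, 0.0672]
ee_rot: [-0.0, 0.667, 0.745, -0.001]
contact_force: [-15.1, 0.1, 9.1]
finger_gap: 0.175
```

```bash
python3 -c "
from h import *
im=camera('wrist');cv2.imwrite('pics/w10.png',im[:,:,::-1])
goto(.5085-.0425*.9936,-.1888-.0425*.1133,.065,.1135)
"
```

```text
t 12.75 pos [ 0.508  -0.1895  0.0672] yang 0.1113 gap 0.181 F [-15.02   0.05   8.77] tilt [-1.2e-03 -8.0e-04 -1.0e+00]
shift [ 0.023 -1.678  0.09 ] spin -0.021 q [-0.4  -0.07  1.92 -0.    1.3  -0.51]
```

View pics/w10.png

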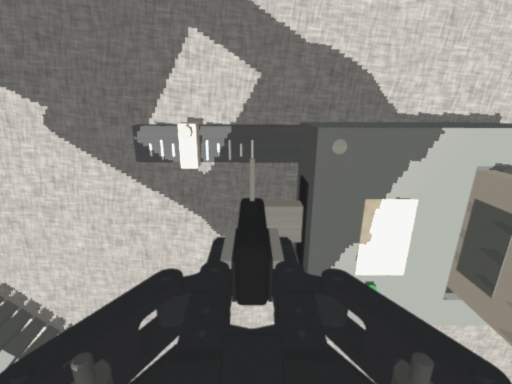

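Request:
arm_command(motion=[[[0,-0.3,0],0,0],[[0,-0.6,0],0,0],[[0,-0.9,0],0,0],[[0,-1.1,0],0,0],[[0,-1.3,0],0,0],[[0,-1.4,0],0,0],[[0,-1.4,0],0,0]])

```text
time: 13.45
eef_pos: [0.4747, -0.1932, 0.0672]
ee_rot: [0.002, 0.667, 0.745, 0.001]
contact_force: [8.7, 1.9, 0.4]
finger_gap: 0.182
```

```bash
cat > look.py <<'E'
from h import *
import sys
t=sys.argv[1]
im=camera('wrist')[:,:,::-1];cv2.imwrite(f'pics/w{t}.png',im)
cv2.imwrite(f'pics/w{t}c.png',cv2.resize(im[90:250,150:330],None,fx=3.5,fy=3.5,interpolation=2))
goto(.5085-.0425*.9936,-.1888-.0425*.1133,.065,.1135)
E
python3 look.py 11
```

```text
t 13.5 pos [ 0.4748 -0.1932  0.0672] yang 0.1114 gap 0.183 F [ 8.44  1.39 -0.14] tilt [ 3.9e-03 -7.0e-04 -1.0e+00]
shift [ 0.02  -0.343  0.088] spin -0.02 q [-0.44 -0.14  1.98  0.    1.3  -0.55]
```

View pics/w11c.png

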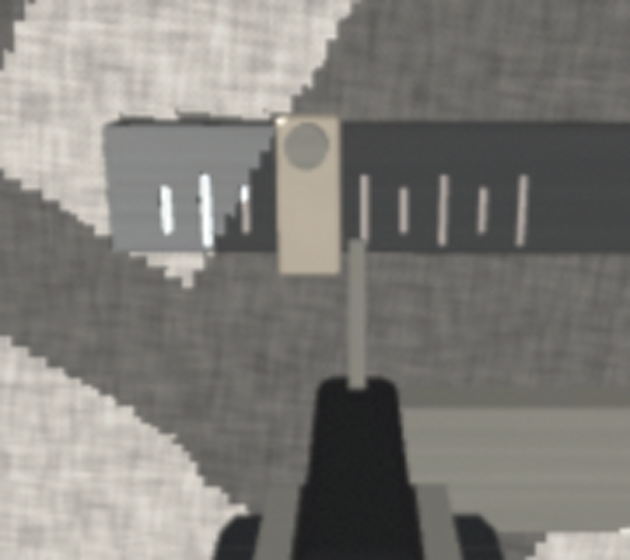

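```bash
cat > off.py <<'E'
from h import *
import sys
xp,yp,xl,xr,ym=map(float,sys.argv[1:])
c=calibration('wrist')
f=lambda x,y,z:onz(c,((x+.5)/3.5-.5+150,(y+.5)/3.5-.5+90),z)
ux=np.array([np.cos(.1135),np.sin(.1135),0])
p=f(xp,yp,.032)
for x in (xl,(xl+xr)/2,xr): print(((f(x,ym,.022)-p)@ux*1000).round(2))
E
python3 off.py 356 245 277 340 200
```

```text
-14.96
-8.98
-3.0
```

Request:
arm_command(motion=[[[0,-0.12,0],0,0],[[0,-0.24,0],0,0],[[0,-0.36,0],0,0],[[0,-0.36,0],0,0],[[0,-0.36,0],0,0]])

```text
time: 14.0
eef_pos: [0.4661, -0.1941, 0.0672]
ee_rot: [0.002, 0.667, 0.745, 0.001]
contact_force: [9.2, 3.0, 1.0]
finger_gap: 0.18
```

```bash
python3 look.py 12; python3 -c "
from h import *
for n in ('scene','top'):
  im=camera(n);cv2.imwrite(f'pics/{n}12.png',im[:,:,::-1])
im=cv2.imread('pics/scene12.png')[150:300,50:220];cv2.imwrite('pics/s12.png',cv2.resize(im,None,fx=4,fy=4,interpolation=2))
"
```

```text
t 14.05 pos [ 0.4661 -0.1941  0.0673] yang 0.1116 gap 0.18 F [9.93 1.84 0.97] tilt [ 4.1e-03 -7.0e-04 -1.0e+00]
shift [0.02  0.009 0.09 ] spin -0.019 q [-0.45 -0.16  2.    0.    1.3  -0.56]
```

View pics/w12c.png

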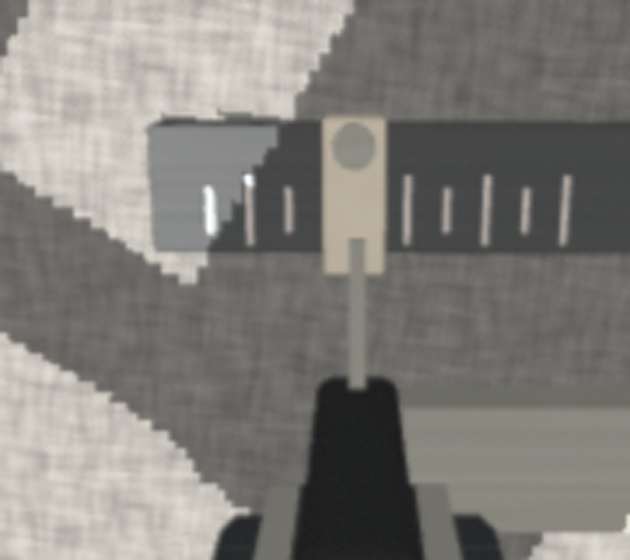

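View pics/s12.png

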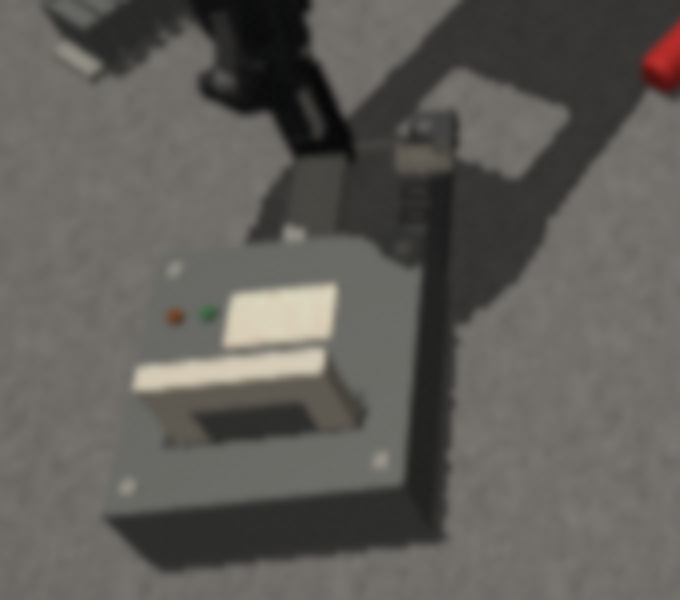

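View pics/top12.png

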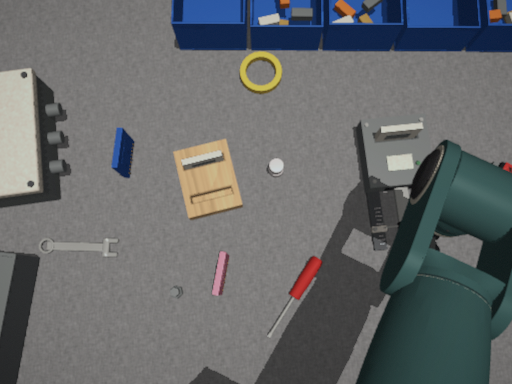

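```bash
python3 off.py 356 245 322 386 200; python3 -c "
from h import *
goto(.466,-.194,.067,.1115)
from bench import arm
print(arm.close_job())"
```

```text
-6.42
-0.34
5.74
t 14.15 pos [ 0.4661 -0.1941  0.0672] yang 0.1115 gap 0.176 F [9.32 2.9  1.25] tilt [ 4.1e-03 -7.0e-04 -1.0e+00]
shift [ 0.006 -0.004  0.009] spin 0.0 q [-0.45 -0.16  2.    0.    1.3  -0.56]
the job is handed in; nothing more can be done
None
```

The job is handed in at 14.15 s, with the arm holding the handle at the mark; the hand-in gives no verdict.

- **Card:** I took the taller card out of the stand and lowered it into the jig slot. It touched bottom at the expected height (tool at z = 0.073 m). I let go with the handle still home. In the scene picture taken after release, its top edge matches the fully seated height of 102 mm, and it still looked seated at the end.
- **Handle:** I gripped the post with 60 N set and pulled it out about 42 mm. The arm pose was steady, with a spring load of about 9–10 N.
- **Pointer:** the last wrist picture puts it about 0.3 mm from the rider's middle, against the 6 mm allowed. Earlier estimates of the distance to pull ranged from about 38 to 45 mm, so I set the final position from a close wrist view.
- **Rider and shorter card:** the rider is in the same place against the scale ticks as before. The shorter card is still in its slot in the stand.

The only disagreement was that the wrist camera read about 1.5 mm to one side of the jaws' centre line. I corrected for that when lining the card up with the slot. No check failed.

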